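Push the key tray home between the planters

ROBOT

A 6-joint arm with a two-finger parallel gripper is mounted at the origin on the work surface. World frame = base frame: x ahead of the robot, y to its left, z up, the work surface at z = 0. Lengths are in m, angles in rad, forces in N, time in s.
With the tool pointing down it reaches from about 0.35 to 0.775 m from the base axis. Payload 5.5 kg.
Tool frame: the origin (TCP) lies midway between the tips of the shut fingers; the grasp point (between the pads) lies env.grasp_offset behind it (env.grasp_offset is the distance from the TCP to the grasp point, in m); z points along the fingers, y is the line along which they close (so a half turn about z gives the same grasp; the last joint's range is limited). The gripper opens to 85 mm and grips with 20 to 120 N. Pads are 22 mm wide; open, the fingers measure 114 mm over their backs; the gripper's body (76 mm by 85 mm) begins 54 mm behind the grasp point. The pads swing forward as they close: fully open they stand 13 mm farther back than shut.
Start: joints at [1.172, 0.313, 0.046, 1.304, 0, 1.431], TCP at [0.147, 0.556, 0.231] pointing down, gripper open.
Joint ranges: [-2.76, 2.76], [-0.86, 1.69], [-1.03, 1.26], [-2.2, 2.34], [-1.47, 1.5], [-3.14, 3.14]. Speed limits (rad/s): [2.57, 2.57, 3.14, 3.14, 3.14, 3.14].

INTERFACE

Orientations are given as a unit quaternion [w, x, y, z].
In Python, from workcell import monitor, viewer, order, env gives the robot as it stands.
- The arm moves only by the tool carry_out, never from a script. Its argument "plan" is a list that holds one entry, the list of rows, each a list of 7 numbers: the turn, a rotation vector about the world's x, y, z in rad, then the shift along the world's x, y, z in mm, then the finger opening in mm, from 0 to 85.4. A call has 1 to 20 rows; each row is the pose to reach, as a shift and turn from the pose commanded when the call began; what a row does not reach only later rows make up. A row lasts 1/10 s, in which the tool goes at most 50 mm and 8.59 degrees, less where a joint would pass 70% of its speed; a pose out of reach is approached as far as the arm can. A call with a gripper value outside its range is refused whole. The fingers move at their own pace and stop on an object; "squeeze" is the grip in N (left out, the last holds). Time passes only in rows, so rows that repeat a pose let the fingers close. It gives the time, the measured TCP pose, the force, the opening and the grip force at its end, in the units of the state.
- monitor.get_state(): the state, without advancing time (a new reading comes with each control period).
- viewer.read_camera(name): name is "scene" or "top" or "wrist"; returns the picture (480x640x3 uint8, red, green, blue); there is no depth.
- viewer.calibration(name): a dict with "K" (3x3 intrinsics, pixels), "dist" ([k1, k2, p1, p2, k3] as OpenCV has them; the pictures are not rectified), "eye" and "rotation" of the camera in the world. Camera axes: x right, y down, z forward; pixel columns grow to the right and rows downward; lengths in m; the calibration is good to about 2 mm. A picture is of the moment at which its call begins: read the wrist's pose just before it. calibration takes no time and is no camera call; for the wrist camera it gives the pose at the moment of the call.
- order.hand_in(): hands the job in; it is judged then, once.
The state is a dict: "clock": time; "joint_pos": joint angles; "qvel": joint speeds; "tau": joint torques, N m; "tcp_pos": TCP position; "orientation": TCP orientation; "wrist_force": force on the tool from outside, world axes, zero at the start; "ft_torque": the same for the moment, N m; "finger_gap": finger opening in m; "grip_force": force on a finger pad.
Only numpy, scipy, OpenCV 4.12 (cv2) and the standard library are available. Lean on these libraries where they do the work, as an engineer would, in place of code of your own. Each camera call takes 0.05 s, during which the arm holds its last target. There are 200 camera calls.

TASK

Push the open wooden key tray across the cabinet top, through the narrow gap between the two low planters, until its leading end sits flat against the front of the letter rack's base just beyond them. Only push it along the surface: do not lift or tip it, and leave the tin, the bottle and the car key where they are.

Things in the scene. Friction and masses are not known exactly. Their poses are not given: they have to be found in the camera images.
- key_tray: Loose open-topped oblong brown wooden tray, empty, 115 mm long (its x), 92 mm wide (its y), 28 mm high, walls and floor 5 mm thick (so 105 x 82 mm clear inside, 23 mm deep), about 0.25 kg (0.18 to 0.35). Origin: centre of its underside; z up. It starts before the gap with its +x end roughly (within 35 degrees) towards the gap; it goes through with its length along the push, +x end leading.
- gap (a point): Point on the cabinet top midway between the two planters, at the narrowest place of the gap, which is 100 mm wide there. x axis: level, the direction of the push, through the gap towards the letter rack; y axis: along the line from planter to planter (to the left of the push); z up.
- rack_front (a point): Foot of the letter rack's base at the middle of its front face, 130 mm straight beyond the gap point. x axis points into the rack, square to the face (same direction as the gap's x axis). The rack is fixed, light wood: a base 130 mm wide, 140 mm deep and 25 mm high with a flat upright front; upright boards and letters stand on it from 85 mm behind the front, up to 150 mm high.
- planter_near: Fixed squat round white planter with a succulent, 120 mm across at its widest (26 mm up), 67 mm high with its leaves (the pot alone 40 mm). Origin: centre of its underside, 110 mm from the gap point along the gap's +y. Nearer the robot.
- planter_far: The same planter on the other side of the gap, 110 mm from the gap point along its -y. Farther from the robot. Fixed.
- polish_tin: Bystander: loose dark round shoe-polish tin, 76 mm across, 26 mm high, origin at the centre of its underside. To be left alone.
- spray_bottle: Bystander: loose small grey bottle with a white cap, 48 mm across, 105 mm high, origin at the centre of its underside. To be left alone.
- car_key: Bystander: loose black car key fob, 68 x 36 x 15 mm with a small ring at one end, origin at the centre of its underside. To be left alone. The three bystanders stand in any order at three spots: beside the tray on the far side, about 160 mm from the gap's centre line, and just past either planter, beside the letter rack.
Things that resemble listed ones, but are neither listed nor needed, are in the scene too. There is more than one size of the part that bears rack_front; the job needs the largest.

How it is judged:
On the way:
1. the tray, flat on the cabinet top, has its centre in the narrowest place of the gap (within 20 mm along the push, 12 mm across) (x of key_tray in the frame of gap between -0.02 and 0.02 m and y of key_tray in the frame of gap between -0.012 and 0.012 m and height (world z) of key_tray below 0.006 m), for 0.04 s.
At the end, for the whole second after the job is handed in: The tray lies flat and at rest on the cabinet top beyond the narrowest place of the gap, the middle of its leading end within 5 mm of the rack's front face, square to it within 0.1 rad (6 degrees) and within 20 mm of its middle (x of key_tray in the frame of rack_front between -0.0625 and -0.05 m and y of key_tray in the frame of rack_front between -0.02 and 0.02 m and angle between the x axis of key_tray and the x axis of rack_front, either way round below 0.1 rad and height (world z) of key_tray below 0.004 m and angle between key_tray's own z axis and vertical below 0.06 rad and linear speed of key_tray below 0.01 m/s); the robot touches nothing.
It fails at once if the tray is lifted or carried (more than 8 mm off the cabinet top) (height (world z) of key_tray above 0.008 m).
It fails at once if the tray is tipped (more than 0.2 rad) (angle between key_tray's own z axis and vertical above 0.2 rad).
It fails at once if a bystander is moved more than 15 mm (distance of any of polish_tin, spray_bottle, car_key from where it was at the start of the episode above 0.015 m).
It also fails if it takes over 45 s, if anything falls off the work surface, if the arm or the gripper's body presses on something with over 40 N, if the wrist force passes 120 N, or if a joint passes its speed limit or range.

## Working session

There is one attempt and no reset: what is moved stays moved. The work goes in short steps, Python scripts to look and compute and a tool call to move; the robot and the scene stay as the last step left them, time stands still between calls to the robot, and variables do not carry over. Pictures are saved under pics/ and viewed, at most 10 in all, crops included, and the job is handed in when it is done.

Besides the shell and the picture viewer there is one more tool, called after ">>>" as name(argument=value, ...), one argument or row to a line, values as JSON. carry_out: Moves the arm, as the interface text tells. Its arguments: {"type":"object","properties":{"plan":{"type":"array","items":{"type":"array","items":{"type":"array","items":{"type":"number"}}}},"squeeze":{"type":"number"}},"required":["plan"]}

```bash
mkdir -p pics; cat > h.py <<'E'
import numpy as np, cv2
from workcell import monitor, viewer, order, env
def shot(cam,name):
    c=viewer.calibration(cam); im=viewer.read_camera(cam); cv2.imwrite(f'pics/{name}.png',im[:,:,::-1]); return im,c
def px2w(c,uv,z):
    p=cv2.undistortPoints(np.array(uv,float).reshape(-1,1,2),np.array(c['K']),np.array(c['dist'])).reshape(-1,2)
    d=np.c_[p,np.ones(len(p))]@np.array(c['rotation']).T; e=np.array(c['eye'])
    return e+d*((z-e[2])/d[:,2])[:,None]
def w2px(c,P):
    R=np.array(c['rotation']);q=(np.array(P,float)-c['eye'])@R
    return cv2.projectPoints(q.reshape(-1,1,3),np.zeros(3),np.zeros(3),np.array(c['K']),np.array(c['dist']))[0].reshape(-1,2)
E
python3 - <<'E'
from h import *
for n in ('top','scene'):
    im,c=shot(n,n+'0'); print(n,c['eye'],c['rotation'],c['K'],c['dist'])
print(monitor.get_state(), env.grasp_offset)
E
```

```text
top [0.35081036 0.02863947 1.10945026] [ 0.07223486 -0.67914924  0.72613906 -0.07912331] [[549.73035312   0.         319.81081642]
 [  0.         549.73035312 242.12606229]
 [  0.           0.           1.        ]] [-0.0940179  0.         0.         0.         0.       ]
scene [1.23401114 0.00918972 1.02633007] [-0.20261752  0.66992393  0.68659138 -0.19682568] [[614.98459639   0.         326.69641584]
 [  0.         614.98459639 230.33320341]
 [  0.           0.           1.        ]] [-0.21337166  0.          0.          0.          0.        ]
{'clock': 0.1, 'joint_pos': array([ 1.17239649e+00,  3.13946714e-01,  4.51053944e-02,  1.30356881e+00,
       -1.87793382e-05,  1.43119673e+00]), 'qvel': array([-0.00030893, -0.00231771,  0.00179196, -0.00018332,  0.00011565,
        0.00037916]), 'tau': array([ 3.23607557e-03, -4.81725526e+01,  2.99244046e+01,  1.27411415e-02,
       -9.57915177e-05,  1.07692961e-05]), 'tcp_pos': array([0.14699832, 0.55544152, 0.23049107]), 'orientation': array([-2.05396200e-04,  1.29039251e-01,  9.91639158e-01, -7.80379213e-04]), 'wrist_force': array([-0.08623301,  0.57176096, -0.57509032]), 'ft_torque': array([-0.02572518,  0.02443219, -0.02432532]), 'grip_force': 0.0, 'finger_gap': 0.08546758669150342} 0.0187
```

View pics/top0.png

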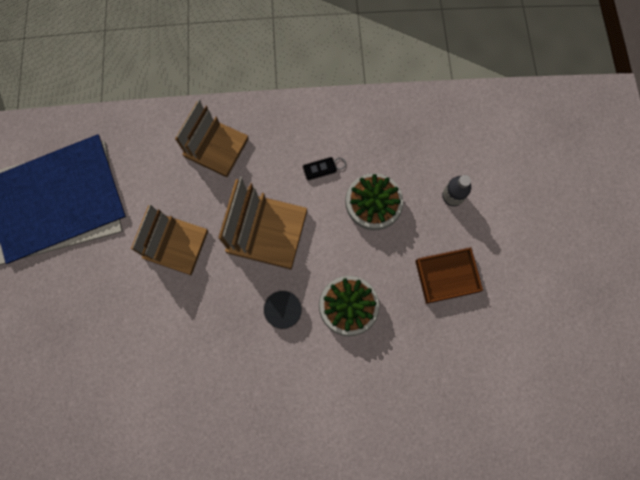

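View pics/scene0.png

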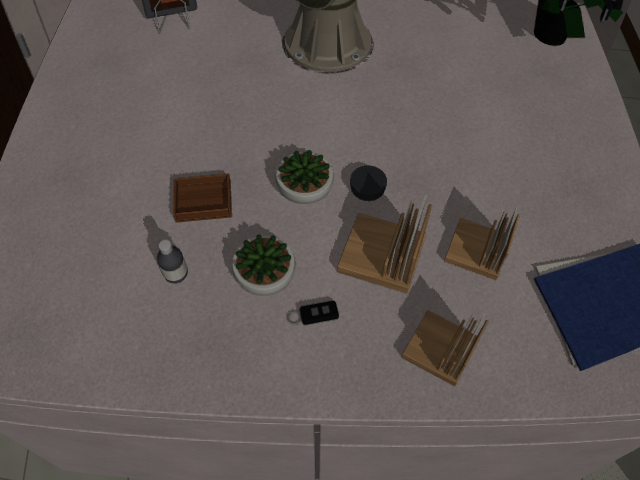

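The top view shows three racks: (265,232), (172,240) and (215,140). The one at (265,232) is the largest and lies straight beyond the planters at (375,200) and (350,305), so it fits the description. The tray is at (449,275), the bottle at (458,190), the key at (322,168) and the tin at (283,310). I'll confirm in an enlarged crop.

```bash
python3 - <<'E'
import re
s=open('h.py').read()
s=s.replace("import numpy as np, cv2","import numpy as np, cv2\nfrom scipy.spatial.transform import Rotation as Ro\ndef RM(c):\n    q=c['rotation']; return Ro.from_quat([q[1],q[2],q[3],q[0]]).as_matrix()")
s=s.replace("np.array(c['rotation']).T","RM(c).T").replace("R=np.array(c['rotation'])","R=RM(c)")
open('h.py','w').write(s)
E
python3 - <<'E'
from h import *
im=cv2.imread('pics/top0.png'); cr=im[165:345,215:485]
cv2.imwrite('pics/crop1.png',cv2.resize(cr,None,fx=2.96,fy=2.96,interpolation=cv2.INTER_CUBIC))
c=viewer.calibration('top')
print(px2w(c,[[375,201],[350,305]],.03), px2w(c,[[449,275]],.0),px2w(c,[[307,208],[291,268]],.025))
print(px2w(c,[[283,310],[455,193],[322,168]],.0))
E
```

```text
[[ 0.66389049 -0.10839695  0.03      ]
 [ 0.45540215 -0.04059668  0.03      ]] [[ 0.50546692 -0.25025433  0.        ]] [[0.65963304 0.03137584 0.025     ]
 [0.53754393 0.07102298 0.025     ]]
[[ 0.45725649  0.09296007  0.        ]
 [ 0.67934771 -0.28384338  0.        ]
 [ 0.75304069 -0.00593512  0.        ]]
```

View pics/crop1.png

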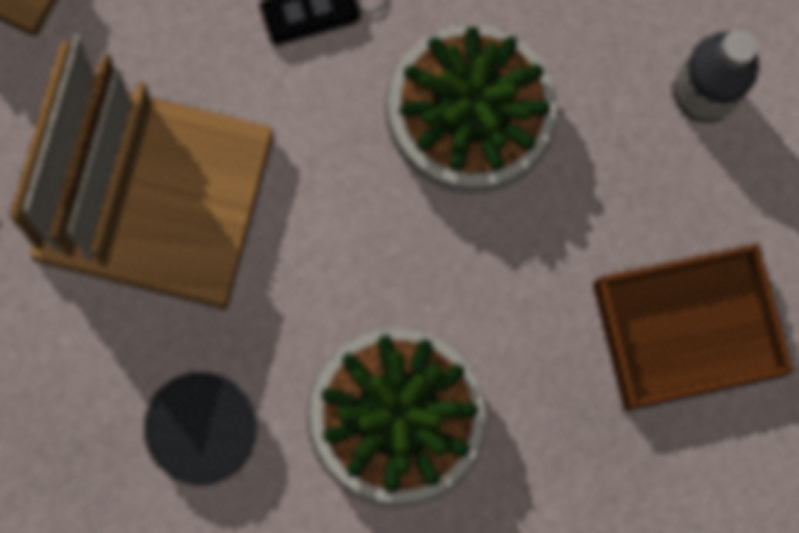

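The crop confirms it: the centre rack's front edge, crop (272,128)–(227,305), measures 128 mm, so it is the 130 mm rack, and it faces the gap squarely. The tray rim corners are at crop (596,283), (760,246), (792,372) and (629,409).

My plan is to lower the half-open fingers into the tray and push on the inside of its leading wall. That is stable, and it lets me steer.

```bash
cat >> h.py <<'E'
def frames(top):
    f=lambda p:np.array(p)/2.96+[215,165]
    pf,pn=px2w(top,f([[471,107],[397,416]]),.033)[:,:2]
    g=(pf+pn)/2; y=(pn-pf)/np.linalg.norm(pn-pf)
    rc=px2w(top,f([[272,128],[227,305]]),.025)[:,:2]; yr=(rc[1]-rc[0]); yr=-yr if yr@y<0 else yr
    yr/=np.linalg.norm(yr); yy=(y+yr); yy/=np.linalg.norm(yy); xx=np.array([yy[1],-yy[0]])
    return g,rc.mean(0),xx,yy
def traypose(c,uv,z=.028):  # corners in px: front-a, rear-a, rear-b, front-b
    P=px2w(c,uv,z)[:,:2]; x=P[0]+P[3]-P[1]-P[2]
    return P.mean(0),np.degrees(np.arctan2(x[1],x[0])),np.linalg.norm(x)/2,np.linalg.norm(P[0]-P[3])
E
python3 - <<'E'
from h import *
np.set_printoptions(precision=4,suppress=True)
c=viewer.calibration('top'); g,r,xx,yy=frames(c)
print(g,r,xx,np.degrees(np.arctan2(xx[1],xx[0])),'rack in gap',(r-g)@xx,(r-g)@yy)
f=np.array([[596,283],[760,246],[792,372],[629,409]])/2.96+[215,165]
p,h,l,w=traypose(c,f); print('tray',p,h,l,w,'in gap',(p-g)@xx,(p-g)@yy)
E
```

```text
[ 0.5585 -0.0724] [0.5983 0.0506] [0.3031 0.9529] 72.35409268217163 rack in gap 0.12930193383030272 -0.000585949714908357
tray [ 0.5005 -0.2445] 98.63967112672056 0.11568869219498051 0.08764771372816937 in gap -0.1815702141285787 0.0030744290222398454
```

>>> carry_out(
  plan=[
    [[0, 0, -0.15, 38, -38, 0, 85], [0, 0, -0.3, 75, -75, 0, 70], [0, 0, -0.45, 112, -112, 0, 60], [0, 0, -0.6, 150, -150, 0, 50], [0, 0, -0.75, 187, -187, 0, 42], [0, 0, -0.9, 225, -225, 0, 42], [0, 0, -1.0, 262, -262, 0, 42], [0, 0, -1.16, 300, -300, 0, 42], [0, 0, -1.16, 305, -348, 0, 42], [0, 0, -1.16, 310, -396, 0, 42], [0, 0, -1.16, 315, -444, 0, 42], [0, 0, -1.16, 320, -492, 0, 42], [0, 0, -1.16, 325, -540, 0, 42], [0, 0, -1.16, 330, -588, 0, 42], [0, 0, -1.16, 335, -636, 0, 42], [0, 0, -1.16, 340, -684, 0, 42], [0, 0, -1.16, 345, -732, 0, 42], [0, 0, -1.16, 350, -781, 0, 42], [0, 0, -1.16, 350, -781, 0, 42], [0, 0, -1.16, 350, -781, 0, 42]],
  ],
)

```text
clock: 2.1
tcp_pos: [0.4966, -0.2263, 0.2304]
orientation: [-0.001, 0.653, 0.758, 0.0]
wrist_force: [-0.5, 0.9, 0.6]
finger_gap: 0.042
grip_force: 0.0
```

```bash
python3 - <<'E'
from h import *
s=monitor.get_state(); print(s['clock'],s['tcp_pos'],s['orientation'],s['finger_gap'])
im,c=shot('wrist','w1')
g,r,xx,yy=frames(viewer.calibration('top'))
print(c['eye'], w2px(c,[[.5005,-.2445,.028],[*s['tcp_pos'][:2],.028]]))
E
```

```text
2.1 [ 0.49663466 -0.22625137  0.23039986] [-9.08762515e-04  6.52526929e-01  7.57764990e-01  3.05851405e-05] 0.042018667440620404
[ 0.48576374 -0.1506765   0.37275863] [[322.00871369 222.44512585]
 [320.65438635 200.63930722]]
```

View pics/w1.png

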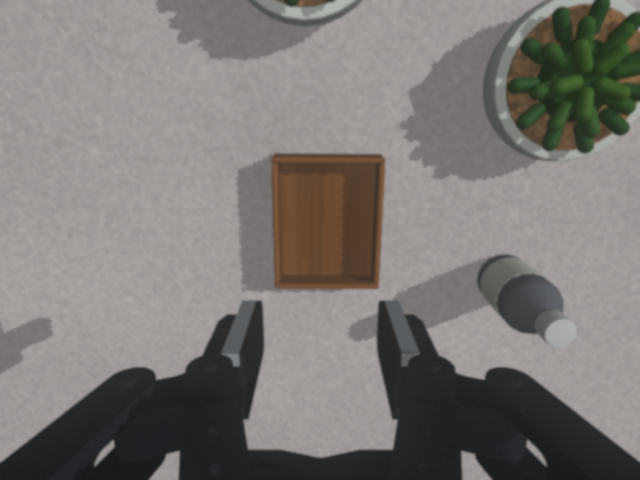

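The wrist view shows the tray upright and aligned with the tool. Its rim corners are (272,156), (384,156), (379,288) and (276,289), with the fingers below it and the bottle to the right at (520,300).

```bash
python3 - <<'E'
from h import *
c=viewer.calibration('wrist'); s=monitor.get_state()
p,h,l,w=traypose(c,[[272,156],[276,289],[379,288],[384,156]]); print(p,h,l,w)
q=s['orientation'];R=Ro.from_quat([q[1],q[2],q[3],q[0]]).as_matrix(); print(R)
a=np.radians(h); print('to insert +20:', (p+.02*np.array([np.cos(a),np.sin(a)])-s['tcp_pos'][:2])*1e3, 'yheading',np.degrees(np.arctan2(R[1,1],R[0,1])))
E
```

```text
[ 0.5056095  -0.24501146] 98.65334555254667 0.11521930164149599 0.08942175385386925
[[-0.15036071  0.98863022 -0.00139327]
 [ 0.98862981  0.15036271  0.00146736]
 [ 0.00166017 -0.0011568  -0.99999795]]
to insert +20: [ 6.03064653 -0.38108589] yheading 8.647952772202343
```

>>> carry_out(
  plan=[
    [[0, 0, 0, 5, 0, -45, 42], [0, 0, 0, 5, 0, -90, 42], [0, 0, 0, 5, 0, -135, 42], [0, 0, 0, 5, 0, -180, 42], [0, 0, 0, 5, 0, -188, 42], [0, 0, 0, 5, 0, -188, 42]],
  ],
)

```text
clock: 2.75
tcp_pos: [0.501, -0.2228, 0.0426]
orientation: [-0.002, 0.651, 0.759, -0.0]
wrist_force: [0.1, 0.5, 1.2]
finger_gap: 0.0424
grip_force: 0.0
```

```bash
python3 - <<'E'
from h import *
im,c=shot('wrist','w2'); s=monitor.get_state();print(s['tcp_pos'])
E
```

```text
[ 0.50263368 -0.22411361  0.04442027]
```

View pics/w2.png

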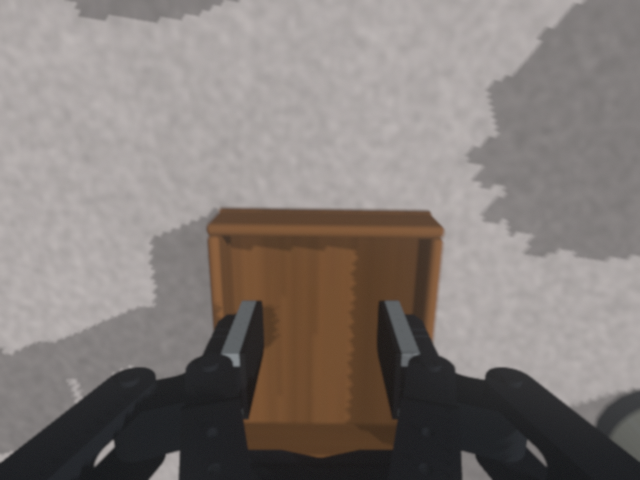

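The fingers are both within the tray's inner walls. The front rim runs from (209,236) to (442,236), so the tray centre is about 2 mm to the right (+x).

>>> carry_out(
  plan=[
    [[0, 0, 0, 2, 0, 0, 42], [0, 0, 0, 2, 0, -10, 42], [0, 0, 0, 2, 0, -18, 42], [0, 0, 0, 2, 0, -25, 42], [0, 0, 0, 2, 0, -30, 42], [0, 0, 0, 2, 0, -33, 42], [0, 0, 0, 2, 0, -33, 42]],
  ],
)

```text
clock: 3.5
tcp_pos: [0.5037, -0.2249, 0.0096]
orientation: [-0.001, 0.651, 0.759, -0.0]
wrist_force: [-0.6, 0.2, 1.1]
finger_gap: 0.0416
grip_force: 0.0
```

>>> carry_out(
  plan=[
    [[0, 0, 0, -1, 7, 0, 48], [0, 0, 0, -2, 14, 0, 48], [0, 0, 0, -3, 19, 0, 48], [0, 0, 0, -3, 23, 0, 48], [0, 0, -0.03, -2, 27, 0, 48], [0, 0, -0.07, 0, 31, 0, 48], [0, 0, -0.11, 2, 35, 0, 48], [0, 0, -0.15, 5, 39, 0, 48], [0, 0, -0.19, 7, 43, 0, 48], [0, 0, -0.23, 10, 47, 0, 48], [0, 0, -0.27, 13, 51, 0, 48], [0, 0, -0.31, 16, 55, 0, 48], [0, 0, -0.35, 18, 60, 0, 48], [0, 0, -0.39, 21, 64, 0, 48], [0, 0, -0.42, 24, 69, 0, 48], [0, 0, -0.45, 27, 73, 0, 48], [0, 0, -0.46, 30, 77, 0, 48], [0, 0, -0.46, 32, 81, 0, 48], [0, 0, -0.46, 32, 81, 0, 48]],
  ],
)

```text
clock: 5.4
tcp_pos: [0.5365, -0.1435, 0.0104]
orientation: [0.0, 0.807, 0.591, 0.0]
wrist_force: [0.6, 0.0, 0.6]
finger_gap: 0.048
grip_force: 0.0
```

```bash
python3 - <<'E'
from h import *
s=monitor.get_state(); q=s['orientation'];R=Ro.from_quat([q[1],q[2],q[3],q[0]]).as_matrix()
c=viewer.calibration('top'); g,r,xx,yy=frames(c); d=s['tcp_pos'][:2]-g
print('tcp in gap',d@xx,d@yy,'yhead',np.degrees(np.arctan2(R[1,1],R[0,1])),s['wrist_force'])
im=viewer.read_camera('top')[:,:,::-1]; wi,wc=shot('wrist','w3')
a=cv2.resize(im[165:345,215:485],(400,267),interpolation=cv2.INTER_CUBIC)
b=cv2.resize(wi[:,:,::-1],(400,300))
cv2.imwrite('pics/c3.png',np.vstack([cv2.resize(im[165:345,215:485],(800,533)) [:0],np.hstack([np.vstack([a,np.zeros((33,400,3),np.uint8)]),b])]))
E
```

```text
tcp in gap -0.07440262710962009 -0.0005950438757681697 yhead -17.57642582512388 [0.62637253 0.01694779 0.64302668]
```

View pics/c3.png

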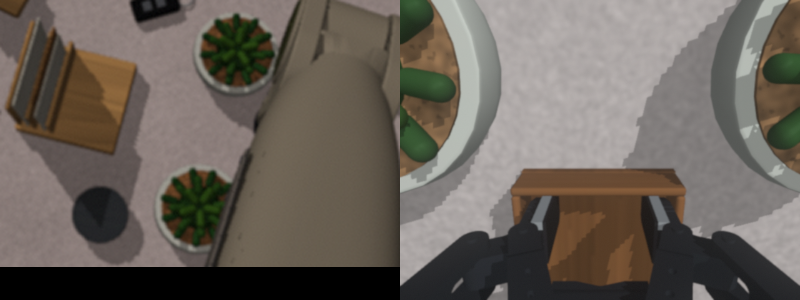

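```bash
python3 - <<'E'
from h import *
c=viewer.calibration('wrist'); g,r,xx,yy=frames(viewer.calibration('top'))
P=px2w(c,[[160,128],[498,128],[179,309],[458,309]],.027)[:,:2]-g
print(np.c_[P@xx,P@yy]*1e3)
im=cv2.imread('pics/w3.png'); 
for r_ in (110,125,140,310):
    print(r_,[int(v) for v in im[r_,130:200:5].sum(1)],[int(v) for v in im[r_,470:540:5].sum(1)])
E
```

```text
[[ -4.95469136  44.84959471]
 [ -5.03847121 -51.39098027]
 [-62.06235661  45.2055406 ]
 [-62.10022984 -45.56513626]]
110 [439, 420, 411, 398, 391, 376, 348, 511, 521, 522, 519, 521, 520, 503] [366, 384, 384, 366, 369, 378, 265, 260, 265, 268, 272, 280, 283, 300]
125 [433, 410, 399, 390, 380, 365, 337, 506, 507, 514, 521, 520, 523, 517] [381, 366, 362, 368, 378, 378, 260, 261, 264, 268, 272, 278, 283, 310]
140 [417, 395, 385, 381, 371, 353, 337, 512, 520, 526, 506, 500, 519, 538] [376, 376, 375, 381, 396, 393, 262, 261, 263, 266, 274, 274, 284, 317]
310 [524, 518, 507, 502, 495, 490, 488, 469, 394, 367, 251, 257, 256, 256] [380, 381, 374, 368, 375, 381, 387, 397, 387, 378, 372, 368, 364, 371]
```

In the wrist view the gap's midpoint is about 3 mm to the right of the tray's line, so I'm shifting that way while driving forward.

>>> carry_out(
  plan=[
    [[0, 0, 0, 3, 3, 0, 48], [0, 0, 0, 5, 6, 0, 48], [0, 0, 0, 7, 12, 0, 48], [0, 0, 0, 9, 18, 0, 48], [0, 0, 0, 11, 24, 0, 48], [0, 0, 0, 12.5, 30, 0, 48], [0, 0, 0, 14.5, 36, 0, 48], [0, 0, 0, 16.5, 42, 0, 48], [0, 0, 0, 18, 47, 0, 48], [0, 0, 0, 20, 53, 0, 48], [0, 0, 0, 21.5, 58, 0, 48], [0, 0, 0, 21.5, 58, 0, 48]],
  ],
)

```text
clock: 6.7
tcp_pos: [0.558, -0.0853, 0.0104]
orientation: [-0.0, 0.807, 0.591, 0.0]
wrist_force: [-0.1, -0.0, -0.3]
finger_gap: 0.0478
grip_force: 0.0
```

```bash
python3 - <<'E'
from h import *
s=monitor.get_state()
g,r,xx,yy=frames(viewer.calibration('top')); d=s['tcp_pos'][:2]-g
print('tcp in gap',d@xx,d@yy,s['wrist_force'],s['clock'])
shot('wrist','w4')
E
```

```text
tcp in gap -0.012447461997046555 -0.003386272692764494 [-0.13141469 -0.01749297 -0.3089566 ] 6.7
```

View pics/w4.png

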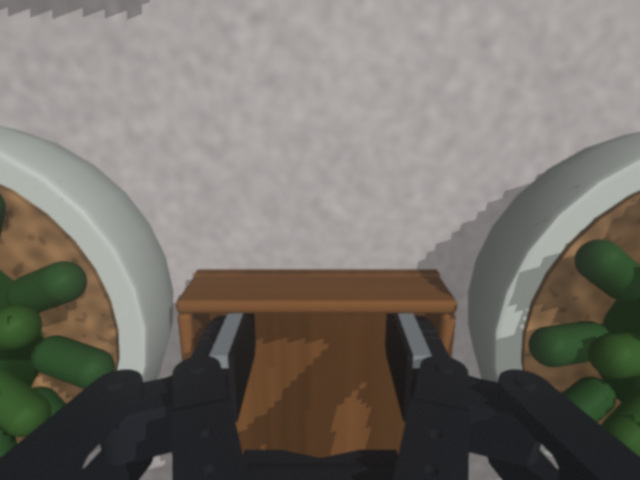

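The tray front is entering the gap, with its rim at columns 178–456 (row 308) and the planter edges at about 173 and 468. It needs about 1 mm more to the right.

>>> carry_out(
  plan=[
    [[0, 0, 0, 1.5, 1, 0, 48], [0, 0, 0, 2.5, 5, 0, 48], [0, 0, 0, 4, 10, 0, 48], [0, 0, 0, 5.5, 15, 0, 48], [0, 0, 0, 7, 20, 0, 48], [0, 0, 0, 9, 25, 0, 48], [0, 0, 0, 10.5, 30, 0, 48], [0, 0, 0, 12, 35, 0, 48], [0, 0, 0, 13.5, 40, 0, 48], [0, 0, 0, 15, 45, 0, 48], [0, 0, 0, 17.5, 51.5, 0, 48], [0, 0, 0, 17.5, 51.5, 0, 48]],
  ],
)

```text
clock: 7.95
tcp_pos: [0.5755, -0.0335, 0.0103]
orientation: [-0.0, 0.807, 0.591, 0.0]
wrist_force: [0.2, 0.2, 0.0]
finger_gap: 0.0485
grip_force: 0.0
```

```bash
python3 - <<'E'
from h import *
s=monitor.get_state()
g,r,xx,yy=frames(viewer.calibration('top')); d=s['tcp_pos'][:2]-g
print('tcp in gap',d@xx,d@yy,'to rack',(r-s['tcp_pos'][:2])@xx,s['wrist_force'],s['clock'])
shot('wrist','w5')
E
```

```text
tcp in gap 0.04221666501129248 -0.004400885394962355 to rack 0.08708526881901024 [0.19831657 0.15855732 0.02533545] 7.95
```

View pics/w5.png

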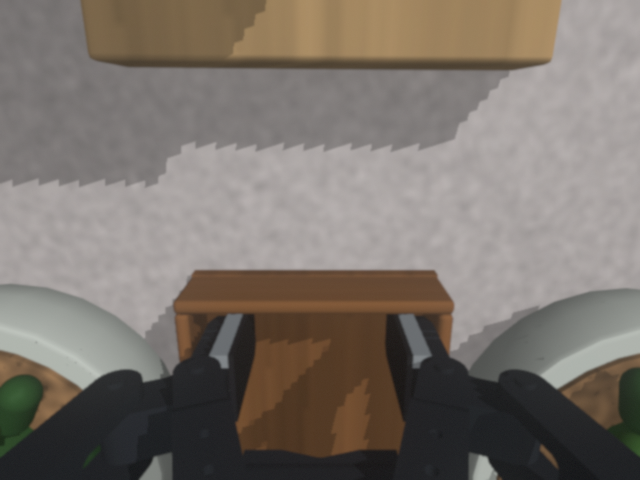

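The tray is centred in the gap and square. The rack foot line runs from about (130,66) to (520,68), and the tray's front foot from (195,270) to (436,270).

```bash
python3 - <<'E'
from h import *
c=viewer.calibration('wrist'); g,r,xx,yy=frames(viewer.calibration('top'))
P=px2w(c,[[130,66],[520,68],[195,271],[436,271]],0)[:,:2]-g
print(np.c_[P@xx,P@yy]*1e3)
E
```

```text
[[130.08932573  58.34950137]
 [129.37486446 -71.02020704]
 [ 56.96177006  43.377474  ]
 [ 56.93670216 -49.13612294]]
```

>>> carry_out(
  plan=[
    [[0, 0, 0, 2, 5, 0, 48], [0, 0, 0, 3, 10, 0, 48], [0, 0, 0, 5, 15, 0, 48], [0, 0, 0, 6.5, 20, 0, 48], [0, 0, 0, 8, 25, 0, 48], [0, 0, 0, 9.5, 30, 0, 48], [0, 0, 0, 11, 35, 0, 48], [0, 0, 0, 12.5, 40, 0, 48], [0, 0, 0, 14.5, 45, 0, 48], [0, 0, 0, 16, 50, 0, 48], [0, 0, 0, 17.5, 55, 0, 48], [0, 0, 0, 19, 60, 0, 48], [0, 0, 0, 20, 63, 0, 48], [0, 0, 0, 20.5, 65, 0, 48], [0, 0, 0, 20.5, 65, 0, 48]],
  ],
)

```text
clock: 9.5
tcp_pos: [0.5958, 0.0308, 0.0104]
orientation: [-0.0, 0.807, 0.59, 0.0]
wrist_force: [0.2, 0.2, -0.2]
finger_gap: 0.0481
grip_force: 0.0
```

>>> carry_out(
  plan=[
    [[0, 0, 0, 0.2, 0.5, 0, 48], [0, 0, 0, 0.3, 1, 0, 48], [0, 0, 0, 0.5, 1.5, 0, 48], [0, 0, 0, 0.6, 2, 0, 48], [0, 0, 0, 0.6, 2, 0, 48]],
  ],
)

```text
clock: 10.0
tcp_pos: [0.5963, 0.0323, 0.0104]
orientation: [0.0, 0.807, 0.59, 0.0]
wrist_force: [-0.7, -1.7, 1.0]
finger_gap: 0.0482
grip_force: 0.7
```

Some force is building. I'll creep a little more.

>>> carry_out(
  plan=[
    [[0, 0, 0, 0.2, 0.5, 0, 48], [0, 0, 0, 0.3, 1, 0, 48], [0, 0, 0, 0.3, 1, 0, 48]],
  ],
)

```text
clock: 10.3
tcp_pos: [0.5967, 0.0334, 0.0104]
orientation: [0.0, 0.807, 0.59, 0.0]
wrist_force: [-0.3, -2.3, 1.6]
finger_gap: 0.0482
grip_force: 0.7
```

>>> carry_out(
  plan=[
    [[0, 0, 0, 0.2, 0.5, 0, 48], [0, 0, 0, 0.3, 1, 0, 48], [0, 0, 0, 0.3, 1, 0, 48]],
  ],
)

```text
clock: 10.6
tcp_pos: [0.597, 0.0344, 0.0104]
orientation: [0.0, 0.807, 0.59, 0.0]
wrist_force: [-0.2, -1.3, 1.3]
finger_gap: 0.048
grip_force: 0.8
```

>>> carry_out(
  plan=[
    [[0, 0, 0, 0.2, 0.5, 0, 48], [0, 0, 0, 0.3, 1, 0, 48], [0, 0, 0, 0.3, 1, 0, 48]],
  ],
)

```text
clock: 10.9
tcp_pos: [0.5971, 0.035, 0.0104]
orientation: [0.0, 0.807, 0.59, -0.0]
wrist_force: [-1.3, -4.0, 1.8]
finger_gap: 0.0477
grip_force: 1.9
```

>>> carry_out(
  plan=[
    [[0, 0, 0, 0.2, 0.5, 0, 48], [0, 0, 0, 0.3, 1, 0, 48], [0, 0, 0, 0.3, 1, 0, 48]],
  ],
)

```text
clock: 11.2
tcp_pos: [0.5972, 0.0352, 0.0104]
orientation: [0.001, 0.808, 0.59, -0.001]
wrist_force: [-2.3, -7.1, 2.4]
finger_gap: 0.048
grip_force: 3.5
```

The force is rising and the TCP has stalled, so the tray is against the rack. I'll back off inside the tray, narrow the fingers and lift straight out.

>>> carry_out(
  plan=[
    [[0, 0, 0, -1, -3, 0, 48], [0, 0, 0, -2.5, -8, 0, 45], [0, 0, 0, -4.5, -14, 0, 42], [0, 0, 0, -4.5, -14, 0, 42], [0, 0, 0, -4.5, -14, 0, 42], [0, 0, 0, -4.5, -14, 10, 42], [0, 0, 0, -4.5, -14, 25, 42], [0, 0, 0, -4.5, -14, 50, 42], [0, 0, 0, -4.5, -14, 95, 42], [0, 0, 0, -4.5, -14, 140, 42], [0, 0, 0, -4.5, -14, 140, 42]],
  ],
)

```text
clock: 12.3
tcp_pos: [0.5973, 0.0223, 0.1584]
orientation: [0.004, 0.807, 0.59, 0.005]
wrist_force: [0.5, -0.4, 0.7]
finger_gap: 0.0422
grip_force: 0.0
```

```bash
python3 - <<'E'
from h import *
shot('wrist','w6')
E
```

```text
(no output)
```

View pics/w6.png

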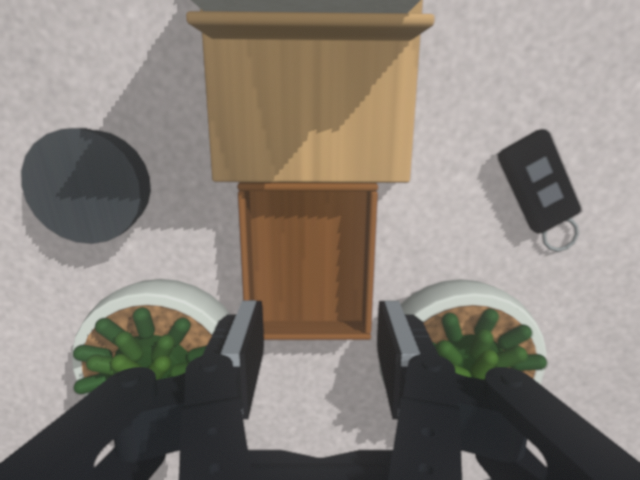

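The tray's leading end (row 184, columns 240–378) lies flush and square against the rack front (row 181, columns 213–410). The tin and key are undisturbed, and the gripper is clear.

```bash
python3 -c "
from workcell import order
print(order.hand_in())"
```

```text
the job is handed in; nothing more can be done
None
```

I pushed the key tray through the gap to sit flush and square against the front of the letter rack's base, then handed the job in; the tin and key look undisturbed in the last picture, and the bottle was out of that view but was never approached.

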